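Find and scrap the perished differential mount with a hardness gauge

TASK

One of the three rubber differential mounts standing on the bench has gone soft: find it with the hardness gauge, pressing the gauge upright onto the middle of a mount's rubber until its foot just sits flat, holding it there a moment and reading how far the pin is pushed back, and never bearing down harder than 25 N. Then stand the gauge back in its rest and lay the soft mount in the scrap bin. Leave the good mounts standing where they are, and the other parts undisturbed.

Things in the scene. Friction and masses are not known exactly. Their poses are not given: they have to be found in the camera images.
- gauge_grip (a point): hand hardness gauge upright in its rest, 124 mm tall, 0.25 kg: steel foot 34 mm across with a sprung pin in its middle, dial case 58 mm across and 24 mm thick, black flat-sided handle on top, 24 mm thick along x, 44 mm wide along y, 40 mm high. This point: centre of the handle, 104 mm above the foot's face. x points out of the dial face, z up. Grip it by closing along x on the handle's flats.
- gauge_foot (a point): centre of the flat underside of the gauge's foot, a disc 34 mm across; same axes as the handle point, 104 mm below it. When the gauge stands in its rest this lies on the seat. With the pin fully out the pin's tip, 5 mm thick and round, is 6 mm below it.
- pin (a joint): how far the pin is pushed back into the foot, m: 0 out, 0.006 flush. Spring: 0.5 N plus 1.5 N per mm. The dial needle shows the same, clockwise over 270 degrees from lower left. Foot flat on a good mount: pushed back about 4 mm (6 to 7 N); on the soft one the pin sinks in, pushed back under 2 mm (3 N). Only the pin tells: to the foot or fingers all tops feel alike (10 N per mm).
- mount_1_center (a point): one of three differential mounts that look alike, standing on the bench: plain black rubber cylinder 48 mm in diameter, 44 mm tall with a thin steel plate bonded under it, flat rubber top; 0.2 kg. This point is its centre, 22 mm above its underside; z is up its axis. Which mount stands where changes each time; the soft one cannot be told by looking.
- mount_2_center (a point): one of three differential mounts that look alike, standing on the bench: plain black rubber cylinder 48 mm in diameter, 44 mm tall with a thin steel plate bonded under it, flat rubber top; 0.2 kg. This point is its centre, 22 mm above its underside; z is up its axis. Which mount stands where changes each time; the soft one cannot be told by looking.
- mount_3_center (a point): one of three differential mounts that look alike, standing on the bench: plain black rubber cylinder 48 mm in diameter, 44 mm tall with a thin steel plate bonded under it, flat rubber top; 0.2 kg. This point is its centre, 22 mm above its underside; z is up its axis. Which mount stands where changes each time; the soft one cannot be told by looking.
- mount_1_core (a joint): how far the rubber in the top of mount_1 is dented by the gauge's pin, in m: 0 when nothing presses on it. With the foot flat, about 1.5 mm on good rubber and over 4 mm on soft rubber.
- mount_2_core (a joint): how far the rubber in the top of mount_2 is dented by the gauge's pin, in m: 0 when nothing presses on it. With the foot flat, about 1.5 mm on good rubber and over 4 mm on soft rubber.
- mount_3_core (a joint): how far the rubber in the top of mount_3 is dented by the gauge's pin, in m: 0 when nothing presses on it. With the foot flat, about 1.5 mm on good rubber and over 4 mm on soft rubber.
- rest_seat (a point): the gauge's rest: fixed aluminium block 84 x 84 mm, 22 mm high, with a stepped round well in its top, 40 mm across and 8 mm deep, with a smaller hole below for the pin. This point is the centre of the step on which the gauge's foot stands, 14 mm above the bench.
- bin: scrap bin: fixed open grey steel tray, 170 mm long along its x, 130 mm wide along its y, 55 mm high, walls 4 mm, nearly empty (only a flat old seal 2 mm high on its floor). Origin at the centre of its underside, z up.
- bearing: taper roller bearing lying flat, 72 mm across, 22 mm high; a bystander, to be left alone. Origin at the middle of its underside.
- socket: deep impact socket standing on end, 35 mm across, 80 mm tall; a bystander, to be left alone. Origin at the middle of its underside.
- bolt: short crown-wheel bolt standing on its head, 28 mm across, 41 mm tall, between the rest and the mounts; a bystander, to be left alone. Origin at the middle of its underside.
- paste: small open plastic pot of marking paste, 44 mm across, 42 mm tall; a bystander, to be left alone. Origin at the middle of its underside.
- flange: steel drive flange lying flat, 96 mm across, with an upright hub 50 mm tall; a bystander, to be left alone. Origin at the middle of its underside.
- shim_1: steel shim ring lying flat, 62 mm across, 3 mm thick; a bystander, to be left alone. Origin at the middle of its underside.
- shim_2: second such shim ring; a bystander, to be left alone. Origin at the middle of its underside.
- wrench: open-ended wrench lying flat; a bystander, to be left alone.
Mind the look-alikes: they are no part of the job. What is shaped like the part that bears gauge_grip but pink is not meant.

How it is judged:
On the way, in this order (a step that is already met when the one before it is completed fails the run):
1. the gauge is pressed on the soft mount: near its middle, square to it, foot flat on the rubber with over 5 N, the pin denting it over 2.8 mm (only soft rubber dents so far) (((horizontal distance between gauge_foot and mount_1_center below 0.01 m and z of gauge_foot in the frame of mount_1_center between 0.02 and 0.0235 m and angle between the z axis of gauge_foot and the z axis of mount_1_center, either way round below 0.07 rad and contact force between gauge and mount_1 above 5 N and value of joint mount_1_core above 0.0028 m) or (horizontal distance between gauge_foot and mount_2_center below 0.01 m and z of gauge_foot in the frame of mount_2_center between 0.02 and 0.0235 m and angle between the z axis of gauge_foot and the z axis of mount_2_center, either way round below 0.07 rad and contact force between gauge and mount_2 above 5 N and value of joint mount_2_core above 0.0028 m) or (horizontal distance between gauge_foot and mount_3_center below 0.01 m and z of gauge_foot in the frame of mount_3_center between 0.02 and 0.0235 m and angle between the z axis of gauge_foot and the z axis of mount_3_center, either way round below 0.07 rad and contact force between gauge and mount_3 above 5 N and value of joint mount_3_core above 0.0028 m))), for 0.3 s.
2. the gauge stands in its rest again, let go (horizontal distance between gauge_foot and rest_seat below 0.006 m and z of gauge_foot in the frame of rest_seat below 0.003 m and angle between gauge_foot's own z axis and vertical below 0.08 rad and contact force between gauge and the fingers below 0.1 N), for 0.2 s.
At the end, for the whole second after the job is handed in: the soft mount (known here by an unmeasurable 0.02 mm permanent dent) lies at rest in the bin, below its rim; the gauge stands upright in its rest, foot within 6 mm of the centre and 3 mm of the seat; the good mounts stand upright within 30 mm of where they stood; all let go (horizontal distance between gauge_foot and rest_seat below 0.006 m and z of gauge_foot in the frame of rest_seat below 0.003 m and angle between gauge_foot's own z axis and vertical below 0.08 rad and ((x of mount_1_center in the frame of bin between -0.075 and 0.075 m and y of mount_1_center in the frame of bin between -0.055 and 0.055 m and z of mount_1_center in the frame of bin below 0.05 m and linear speed of mount_1 below 0.02 m/s and value of joint each of mount_2_core, mount_3_core below 6e-06 m and distance of each of mount_2_center, mount_3_center from where it was at the start of the episode below 0.03 m and angle between each of mount_2_center, mount_3_center's own z axis and vertical below 0.1 rad) or (x of mount_2_center in the frame of bin between -0.075 and 0.075 m and y of mount_2_center in the frame of bin between -0.055 and 0.055 m and z of mount_2_center in the frame of bin below 0.05 m and linear speed of mount_2 below 0.02 m/s and value of joint each of mount_1_core, mount_3_core below 6e-06 m and distance of each of mount_1_center, mount_3_center from where it was at the start of the episode below 0.03 m and angle between each of mount_1_center, mount_3_center's own z axis and vertical below 0.1 rad) or (x of mount_3_center in the frame of bin between -0.075 and 0.075 m and y of mount_3_center in the frame of bin between -0.055 and 0.055 m and z of mount_3_center in the frame of bin below 0.05 m and linear speed of mount_3 below 0.02 m/s and value of joint each of mount_1_core, mount_2_core below 6e-06 m and distance of each of mount_1_center, mount_2_center from where it was at the start of the episode below 0.03 m and angle between each of mount_1_center, mount_2_center's own z axis and vertical below 0.1 rad))); the robot touches nothing.
It fails at once if the gauge is pressed on a mount with more than 25 N (contact force between gauge and mount_1 above 25 N or contact force between gauge and mount_2 above 25 N or contact force between gauge and mount_3 above 25 N).
It fails at once if a bystander is shifted more than 40 mm (distance of any of bearing, socket, bolt, paste, flange, wrench, shim_1, shim_2 from where it was at the start of the episode above 0.04 m).
It also fails if it takes over 67 s, if anything falls off the work surface, if the arm or the gripper's body presses on something with over 40 N, if the wrist force passes 120 N, or if a joint passes its speed limit or range.

ROBOT

A 6-joint arm with a two-finger parallel gripper is mounted at the origin on the work surface. World frame = base frame: x ahead of the robot, y to its left, z up, the work surface at z = 0. Lengths are in m, angles in rad, forces in N, time in s.
With the tool pointing down it reaches from about 0.25 to 0.775 m from the base axis. Payload 4 kg.
Tool frame: the origin (TCP) lies at the centre of the arm's flange, where the gripper is bolted on; the fingertips stand 199 mm ahead of it and the grasp point (between the pads) lies 180 mm ahead of it (robot.tcp_to_tips is the z of the fingertips in the tool frame, in m); z points along the fingers, y is the line along which they close (so a half turn about z gives the same grasp; the last joint's range is limited). The gripper opens to 94 mm and grips with 3 to 60 N. Pads are 16 mm wide; open, the fingers measure 119 mm over their backs; the gripper's body (75 mm by 177 mm) begins 78 mm behind the grasp point.
Start: joints at [1.069, 0.087, 1.371, -0, 1.684, -0.103], TCP at [0.214, 0.507, 0.405] pointing down, gripper open.
Joint ranges: [-3.1, 3.1], [-0.76, 2.03], [0.27, 2.55], [-1.08, 4.22], [0.17, 2.65], [-2.57, 2.57]. Speed limits (rad/s): [2.79, 2.79, 3.14, 3.14, 3.14, 3.14].

INTERFACE

Orientations are given as [roll, pitch, yaw] about the fixed x, y, z axes, in that order (R = Rz(yaw) Ry(pitch) Rx(roll)).
In Python, from bench import robot gives the robot as it stands.
- The arm moves only by the tool play_rows, never from a script. Its arguments are lists of equal length, an entry for each row: "translation": the shift along the tool's x, y, z scaled (see below), a list of three; "twist": the turn, a rotation vector about the tool's x, y, z scaled (see below), a list of three; "gripper": the opening, from -1 (shut) to 1 (fully open). A call has 1 to 8 rows; each row shifts and turns the commanded pose from where the row before left it, along the tool's axes as they then stand; what a row does not reach is not made up. The controller multiplies each number of a shift by 0.04 m and each number of a turn by 0.1 rad. A row lasts 1/10 s, in which the tool goes at most 50 mm and 8.59 degrees, less where a joint would pass 70% of its speed; a pose out of reach is approached as far as the arm can. A call with a number of a shift or a turn outside -1 to 1 is refused whole. A call with a gripper value outside its range is refused whole. The fingers move at their own pace and stop on an object; the grip force is fixed at half the most. Time passes only in rows, so rows that do not move let the fingers close. It gives the time, the measured TCP pose, the force, the opening and the grip force at its end, in the units of the state.
- robot.get_obs(): the state, without advancing time (a new reading comes with each control period).
- robot.snapshot(name): name is "scene" or "side" or "wrist"; returns the picture (420x560x3 uint8, red, green, blue); there is no depth.
- robot.camera_model(name): a dict with "camera_matrix" (3x3 intrinsics, pixels), "rvec" (rotation vector, rad) and "tvec" (3), from world to camera coordinates, as OpenCV has them. Camera axes: x right, y down, z forward; pixel columns grow to the right and rows downward; lengths in m; the calibration is good to about 2 mm. A picture is of the moment at which its call begins: read the wrist's pose just before it. camera_model takes no time and is no camera call; for the wrist camera it gives the pose at the moment of the call.
- robot.close_job(): hands the job in; it is judged then, once.
Trained networks look in the newest picture that a camera, given by its name, has taken for a name from the list of things; names that differ only in an ending like _2 or _b are one class to them, and where a whole thing is asked for, a point or a joint stands for the part that bears it (a point fixed in the world has none). Each returns a list of dicts, best first, with "score" (0 to 1); they miss things now and then, are a little off and sometimes report something else, mostly with a low value. They report only what shows in the picture. A call takes as long as a camera call. They do not tell look-alikes from the thing itself.
- robot.recognise(name, camera): "centre" ([x, y, z] in m, in world coordinates, good to about 4 mm: the middle of the surface that is visible of it).
- robot.spot_point(name, camera): "centre" ([x, y, z] in m, in world coordinates, good to about 4 mm: a listed point, or the origin of a listed thing).
The state is a dict: "time": time; "joint_positions": joint angles; "qvel": joint speeds; "joint_torque": joint torques, N m; "tool_pos": TCP position; "ee_rot": TCP orientation; "wrist_force": force on the tool from outside, world axes, zero at the start; "wrist_torque": the same for the moment, N m; "width": finger opening in m; "finger_force": force on a finger pad.
Only numpy, scipy, OpenCV 4.12 (cv2) and the standard library are available. Lean on these libraries where they do the work, as an engineer would, in place of code of your own. Each camera call takes 0.05 s, during which the arm holds its last target. There are 200 camera calls.

## Working session

There is one attempt and no reset: what is moved stays moved. The work goes in short steps, Python scripts to look and compute and a tool call to move; the robot and the scene stay as the last step left them, time stands still between calls to the robot, and variables do not carry over. Pictures are saved under pics/ and viewed, at most 13 in all, crops included, and the job is handed in when it is done.

Besides the shell and the picture viewer there is one more tool, called as name(argument=value, ...) on one line, values as JSON. play_rows: Moves the arm, as the interface text tells. Its arguments: {"type":"object","properties":{"translation":{"type":"array","items":{"type":"array","items":{"type":"number","minimum":-1,"maximum":1}}},"twist":{"type":"array","items":{"type":"array","items":{"type":"number","minimum":-1,"maximum":1}}},"gripper":{"type":"array","items":{"type":"number"}}},"required":["translation","twist","gripper"]}

```bash
mkdir -p pics; ls; python3 - <<'E'
from bench import robot
import cv2,numpy as np
o=robot.get_obs();print({k:np.round(v,3).tolist() for k,v in o.items()})
for c in("scene","side"):
    im=robot.snapshot(c);cv2.imwrite(f"pics/{c}0.png",im[:,:,::-1])
    for n in("gauge_grip","gauge_foot","mount_1_center","rest_seat","bin","bolt","socket","paste"):
        print(c,n,[(np.round(d["centre"],3).tolist(),round(d["score"],2)) for d in robot.spot_point(n,c)][:4])
E
```

```text
pics
{'time': 0.0, 'joint_positions': [1.069, 0.088, 1.372, -0.0, 1.684, -0.103], 'qvel': [-0.0, 0.0, 0.001, 0.001, -0.002, -0.001], 'joint_torque': [-0.001, -34.017, -30.243, 0.072, 0.033, -0.0], 'tool_pos': [0.214, 0.507, 0.404], 'ee_rot': [-3.139, -0.0, 2.743], 'wrist_force': [-0.368, 0.344, -0.132], 'wrist_torque': [0.022, -0.01, -0.058], 'finger_force': 0.0, 'width': 0.094}
scene gauge_grip [([0.482, 0.315, 0.12], 0.87), ([0.283, 0.353, 0.111], 0.74), ([0.37, 0.302, 0.114], 0.67), ([0.599, 0.294, 0.108], 0.61)]
scene gauge_foot [([0.602, 0.299, 0.007], 0.68), ([0.367, 0.304, 0.007], 0.66), ([0.481, 0.316, 0.018], 0.62), ([0.283, 0.354, 0.009], 0.61)]
scene mount_1_center [([0.587, -0.168, 0.021], 0.79)]
scene rest_seat [([0.478, 0.31, 0.015], 0.81)]
scene bin [([0.476, -0.351, -0.0], 0.94)]
scene bolt [([0.499, 0.153, -0.002], 0.63)]
scene socket [([0.713, 0.019, 0.002], 0.61)]
scene paste [([0.374, 0.13, 0.003], 0.67)]
side gauge_grip [([0.278, 0.35, 0.107], 0.97), ([0.366, 0.304, 0.109], 0.9), ([0.604, 0.298, 0.111], 0.87), ([0.481, 0.315, 0.119], 0.82)]
side gauge_foot [([0.478, 0.308, 0.012], 0.84), ([0.28, 0.353, 0.002], 0.67), ([0.367, 0.301, 0.011], 0.63), ([0.605, 0.294, 0.004], 0.62)]
side mount_1_center [([0.585, -0.166, 0.027], 0.72), ([0.394, 0.015, -0.001], 0.64)]
side rest_seat []
side bin [([0.473, -0.345, -0.002], 0.74)]
side bolt [([0.5, 0.155, -0.002], 0.66), ([0.486, 0.313, 0.01], 0.53)]
side socket [([0.716, 0.019, 0.002], 0.82)]
side paste [([0.373, 0.128, 0.002], 0.54)]
```

View pics/scene0.png

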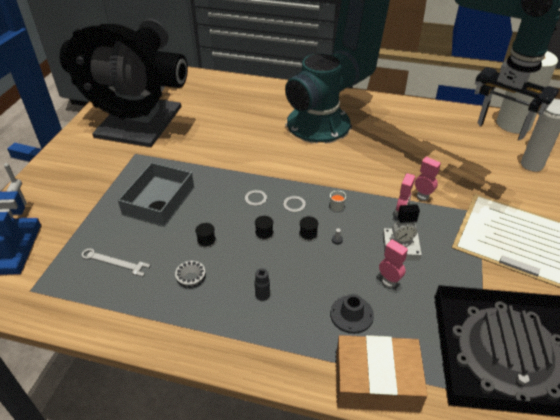

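View pics/side0.png

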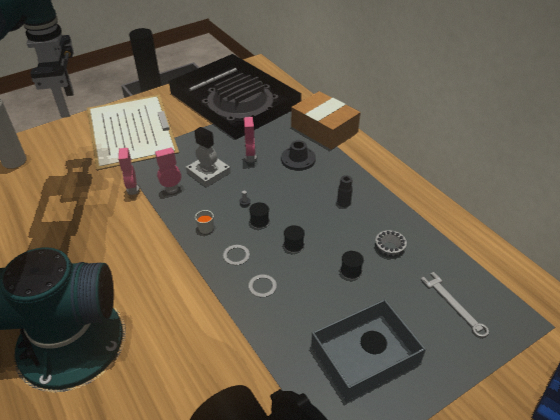

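The real (black) gauge is in the rest, at about pixel (405,215) in scene and (205,145) in side. Three pink look-alikes stand around it. The mounts are at scene (205,233), (264,226), (309,227) and side (351,264), (293,238), (259,214).

```bash
cat > h.py <<'E'
from bench import robot
import cv2,numpy as np
from scipy.spatial.transform import Rotation as R
def cam(n):
    m=robot.camera_model(n);return np.array(m["camera_matrix"]),R.from_rotvec(np.ravel(m["rvec"])).as_matrix(),np.ravel(m["tvec"])
def onplane(n,uv,z):
    K,r,t=cam(n);c=-r.T@t;d=r.T@np.linalg.solve(K,[uv[0],uv[1],1]);return c+d*(z-c[2])/d[2]
def proj(n,p):
    K,r,t=cam(n);q=K@(r@np.array(p)+t);return q[:2]/q[2]
def plan(pos,yaw,tilt0=True):
    "tool-frame units still to go to TCP pos, tool down with yaw"
    o=robot.get_obs();r=R.from_euler('xyz',o["ee_rot"])
    g=R.from_euler('xyz',[np.pi,0,yaw])
    return o["tool_pos"].round(4),o["ee_rot"].round(4),"trans",(r.inv().apply(np.array(pos)-o["tool_pos"])/.04).round(3),"twist",((r.inv()*g).as_rotvec()/.1).round(3)
E
python3 - <<'E'
from h import *
for n,L in(("scene",[(205,229),(264,222),(309,223)]),("side",[(351,258),(293,232),(259,208)])):
    for p in L: print(n,onplane(n,p,.044).round(3))
print(proj("scene",[.48,.313,.118]),proj("side",[.48,.313,.118]))
K,r,t=cam("wrist");print(-r.T@t,r.round(2),K)
print(plan([.43,.313,.42],np.pi/2+1.17))
E
```

```text
scene [ 0.586 -0.167  0.044]
scene [ 0.525 -0.032  0.044]
scene [0.499 0.079 0.044]
side [ 0.583 -0.168  0.044]
side [ 0.522 -0.033  0.044]
side [0.499 0.077 0.044]
[408.44547439 213.31413202] [203.20827442 136.6269471 ]
[0.14130037 0.53666159 0.38372958] [[ 0.39  0.92 -0.  ]
 [ 0.89 -0.37  0.27]
 [ 0.25 -0.1  -0.96]] [[343.5106639    0.         283.53268641]
 [  0.         343.5106639  208.30896336]
 [  0.           0.           1.        ]]
(array([0.2136, 0.5068, 0.4047]), array([3.1415, 0.    , 2.7428]), 'trans', array([-6.868, -2.365, -0.383]), 'twist', array([0.001, 0.   , 0.02 ]))
```

```bash
python3 - <<'E'
import cv2
a=cv2.imread("pics/scene0.png")[180:290,340:450];b=cv2.imread("pics/side0.png")[110:200,150:280]
cv2.imwrite("pics/crop0.png",cv2.hconcat([cv2.resize(a,(400,400),interpolation=3),cv2.resize(b,(400,400),interpolation=3)]))
E
```

```text
(no output)
```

View pics/crop0.png

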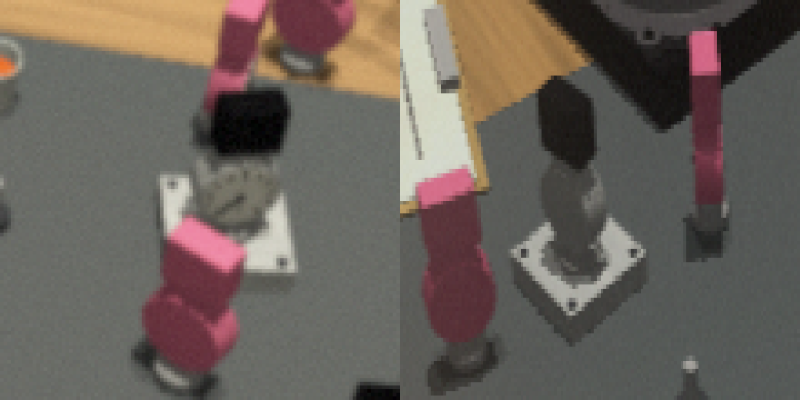

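The dial faces the scene camera (roughly world +x), and the needle is at lower left. The black handle is clear of the pink gauges.

play_rows(translation=[[-1,-0.245,0],[-1,-0.245,0],[-1,-0.245,0],[-1,-0.245,0],[-1,-0.245,0],[-1,-0.245,0],[-1,-0.245,0],[-1,-0.245,0]], twist=[[0,0,0],[0,0,0],[0,0,0],[0,0,0],[0,0,0],[0,0,0],[0,0,0],[0,0,0]], gripper=[1,1,1,1,1,1,1,1])

```text
time: 1.7
tool_pos: [0.4792, 0.3091, 0.4049]
ee_rot: [3.141, 0.0, 2.743]
wrist_force: [0.1, 1.3, 0.3]
width: 0.0941
finger_force: 0.0
```

play_rows(translation=[[0,0,0],[0,0,0],[0,0,0],[0,0,0],[0,0,0],[0,0,0],[0,0,0],[0,0,0]], twist=[[0,0,1],[0,0,1],[0,0,1],[0,0,1],[0,0,1],[0,0,1],[0,0,1],[0,0,1]], gripper=[1,1,1,1,1,1,1,1])

```text
time: 2.5
tool_pos: [0.478, 0.3103, 0.4047]
ee_rot: [3.142, -0.0, 1.939]
wrist_force: [0.0, -0.7, 0.3]
width: 0.0935
finger_force: 0.0
```

play_rows(translation=[[0,0,0],[0,0,0],[0,0,0],[0,0,0],[0,0,0]], twist=[[0,0,1],[0,0,1],[0,0,1],[0,0,0.7],[0,0,0]], gripper=[1,1,1,1,1])

```text
time: 3.0
tool_pos: [0.478, 0.3103, 0.4047]
ee_rot: [3.142, -0.0, 1.573]
wrist_force: [-0.3, -0.1, -0.6]
width: 0.0939
finger_force: 0.0
```

```bash
python3 - <<'E'
from h import *
im=robot.snapshot("wrist");cv2.imwrite("pics/w1.png",im[:,:,::-1])
for n in("gauge_grip","gauge_foot","rest_seat"):
    print(n,[(np.round(d["centre"],3).tolist(),round(d["score"],2)) for d in robot.spot_point(n,"wrist")])
print(plan([.48,.313,.38],np.pi/2))
E
```

```text
gauge_grip [([0.369, 0.301, 0.107], 0.82), ([0.477, 0.307, 0.117], 0.78), ([0.602, 0.293, 0.107], 0.73), ([0.28, 0.355, 0.113], 0.56)]
gauge_foot [([0.281, 0.354, 0.003], 0.96), ([0.479, 0.309, 0.012], 0.81), ([0.604, 0.296, 0.007], 0.62)]
rest_seat [([0.475, 0.314, 0.01], 0.68)]
(array([0.478 , 0.3103, 0.4047]), array([ 3.1415e+00, -1.0000e-04,  1.5738e+00]), 'trans', array([0.067, 0.049, 0.618]), 'twist', array([ 0.001, -0.001,  0.03 ]))
```

View pics/w1.png

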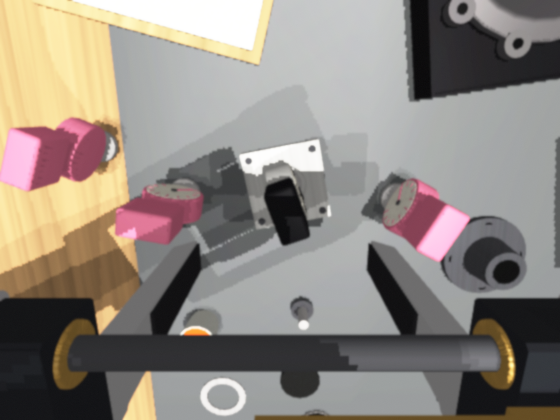

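The handle is at about (288,210) and the rest block is turned about 12°. I'll zoom in to get the gauge yaw.

```bash
python3 - <<'E'
import cv2,numpy as np
im=cv2.imread("pics/w1.png")[130:260,220:350]
g=im.max(2); 
cv2.imwrite("pics/crop1.png",cv2.resize(np.clip(im.astype(float)*1.5+20,0,255).astype(np.uint8),(600,600),interpolation=2)[:,:])
E
```

```text
(no output)
```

View pics/crop1.png

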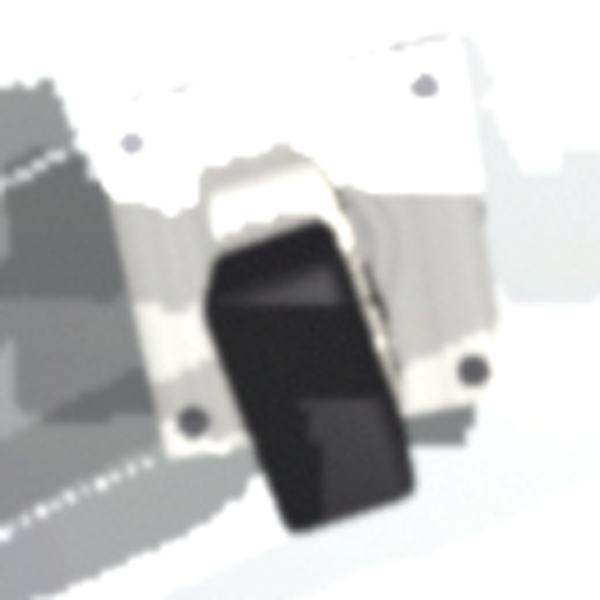

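```bash
python3 - <<'E'
from h import *
s=130/600
P=[onplane("wrist",(220+u*s,130+v*s),.138)[:2] for u,v in[(210,308),(290,532),(412,490),(343,270)]]
print(np.round(P,4))
d=lambda a,b:(np.degrees(np.arctan2(*(P[b]-P[a])[::-1])).round(1),np.linalg.norm(P[b]-P[a]).round(4))
print(d(1,2),d(1,0),d(2,3),np.mean([P[0],P[2]],0))
S=[onplane("wrist",(220+u*s,130+v*s),.022)[:2] for u,v in[(132,143),(425,86),(474,370),(193,420)]]
print(np.mean(S,0),[np.degrees(np.arctan2(*(S[1]-S[0])[::-1])),np.degrees(np.arctan2(*(S[2]-S[3])[::-1]))])
E
```

```text
[[0.4641 0.3283]
 [0.477  0.2902]
 [0.497  0.2976]
 [0.4852 0.3346]]
(np.float64(20.4), np.float64(0.0214)) (np.float64(108.6), np.float64(0.0403)) (np.float64(107.7), np.float64(0.0388)) [0.48056648 0.31298032]
[0.48033476 0.31221292] [np.float64(11.164711345220008), np.float64(10.759299398020099)]
```

play_rows(translation=[[0.06,0.06,0],[0,0,0],[0,0,0],[0,0,0],[0,0,0.8],[0,0,0.8],[0,0,0.6],[0,0,0.4]], twist=[[0,0,-0.8],[0,0,-0.8],[0,0,-0.8],[0,0,-0.8],[0,0,0],[0,0,0],[0,0,0],[0,0,0]], gripper=[0.4,0.4,0.4,0.4,0.4,0.4,0.4,0.4])

```text
time: 4.0
tool_pos: [0.4799, 0.3125, 0.2981]
ee_rot: [-3.138, 0.0, 1.894]
wrist_force: [0.4, -0.4, -0.3]
width: 0.0658
finger_force: 0.0
```

```bash
python3 - <<'E'
from h import *
print(plan([.4805,.3127,.298],1.894),robot.get_obs()["wrist_force"])
E
```

```text
(array([0.4799, 0.3125, 0.2981]), array([-3.1382e+00,  5.0000e-04,  1.8936e+00]), 'trans', array([0.001, 0.016, 0.003]), 'twist', array([-0.034,  0.005, -0.004])) [ 0.42801543 -0.43212783 -0.27157957]
```

play_rows(translation=[[0,0,0],[0,0,0],[0,0,0],[0,0,0],[0,0,0],[0,0,0],[0,0,0]], twist=[[0,0,0],[0,0,0],[0,0,0],[0,0,0],[0,0,0],[0,0,0],[0,0,0]], gripper=[-1,-1,-1,-1,-1,-1,-1])

```text
time: 4.7
tool_pos: [0.4805, 0.3128, 0.3016]
ee_rot: [3.14, -0.0, 1.893]
wrist_force: [-0.5, 0.2, 3.1]
width: 0.0244
finger_force: 29.8
```

```bash
python3 - <<'E'
from h import *
o=robot.get_obs();print(plan([.4805,.3127,.298],1.894),o["wrist_force"],o["wrist_torque"],o["width"],o["finger_force"])
E
```

```text
(array([0.4805, 0.3128, 0.3016]), array([ 3.1402e+00, -3.0000e-04,  1.8928e+00]), 'trans', array([-0.003, -0.001,  0.09 ]), 'twist', array([ 0.014, -0.003, -0.012])) [-0.47723229  0.18031485  3.10017331] [-0.03239707  0.10902678  0.00357198] 0.02440940567967582 29.846934378147125
```

play_rows(translation=[[0,0,-0.3],[0,0,-0.4],[0,0,-0.7],[0,0,-0.8],[0,0,-0.8],[0,0,0],[0,0,0]], twist=[[0,0,0],[0,0,0],[0,0,0],[0,0,0],[0,0,0],[0,0,0],[0,0,0]], gripper=[-1,-1,-1,-1,-1,-1,-1])

```text
time: 5.4
tool_pos: [0.4803, 0.3127, 0.4204]
ee_rot: [3.141, -0.0, 1.893]
wrist_force: [-0.0, 0.5, -4.1]
width: 0.0239
finger_force: 29.8
```

```bash
python3 - <<'E'
from h import *
o=robot.get_obs();print(o["wrist_force"],o["wrist_torque"],o["width"],o["finger_force"])
print(plan([.499,.078,.417],1.893))
im=robot.snapshot("side");a=im[40:220,120:300];b=robot.snapshot("scene")[130:310,310:490]
cv2.imwrite("pics/c2.png",cv2.resize(cv2.hconcat([a,b]),(800,400))[:,:,::-1])
for c in("side","scene"):
  for n in("gauge_grip","gauge_foot"):print(c,n,[np.round(d["centre"],3).tolist() for d in robot.spot_point(n,c)])
for c in("side","scene"):print(c,"mount",[np.round(d["centre"],3).tolist() for d in robot.spot_point("mount_1_center",c)])
E
```

```text
[-0.02442406  0.46895882 -4.05438054] [-0.03270546  0.06006606  0.01571829] 0.023903038976547455 29.84367549419403
(array([0.4803, 0.3127, 0.4204]), array([ 3.1413, -0.    ,  1.8928]), 'trans', array([-5.714, -1.415,  0.085]), 'twist', array([ 0.003, -0.   , -0.002]))
side gauge_grip [[0.482, 0.314, 0.239], [0.603, 0.296, 0.11], [0.279, 0.354, 0.108], [0.368, 0.301, 0.109]]
side gauge_foot [[0.602, 0.29, 0.003], [0.367, 0.303, 0.006], [0.48, 0.31, 0.131], [0.28, 0.352, 0.004]]
scene gauge_grip [[0.479, 0.314, 0.238], [0.282, 0.352, 0.11], [0.601, 0.296, 0.103], [0.368, 0.298, 0.115], [0.522, -0.033, 0.022]]
scene gauge_foot [[0.605, 0.299, 0.007], [0.48, 0.314, 0.131], [0.282, 0.356, 0.011], [0.367, 0.304, 0.007]]
side mount [[0.585, -0.165, 0.025]]
scene mount [[0.584, -0.169, 0.021], [0.476, 0.313, 0.135]]
```

View pics/c2.png

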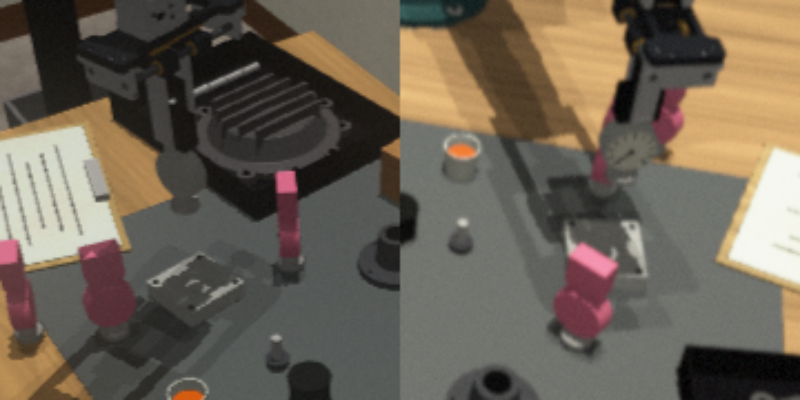

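play_rows(translation=[[-0.714,-0.177,0],[-0.714,-0.177,0],[-0.714,-0.177,0],[-0.714,-0.177,0],[-0.714,-0.177,0],[-0.714,-0.177,0],[-0.714,-0.177,0],[-0.714,-0.177,0]], twist=[[0,0,0],[0,0,0],[0,0,0],[0,0,0],[0,0,0],[0,0,0],[0,0,0],[0,0,0]], gripper=[-1,-1,-1,-1,-1,-1,-1,-1])

```text
time: 6.6
tool_pos: [0.4988, 0.0769, 0.4206]
ee_rot: [3.141, -0.0, 1.893]
wrist_force: [-0.1, -0.1, -2.4]
width: 0.0243
finger_force: 30.0
```

play_rows(translation=[[0,0,0.7],[0,0,0.7],[0,0,0.3],[0,0,0.15],[0,0,0],[0,0,0],[0,0,0]], twist=[[0,0,0],[0,0,0],[0,0,0],[0,0,0],[0,0,0],[0,0,0],[0,0,0]], gripper=[-1,-1,-1,-1,-1,-1,-1])

```text
time: 7.3
tool_pos: [0.4994, 0.0783, 0.3483]
ee_rot: [3.139, 0.001, 1.893]
wrist_force: [0.1, -0.8, -1.8]
width: 0.0241
finger_force: 30.0
```

```bash
python3 - <<'E'
from h import *
F=[]
for c in("side","scene")*3:
  robot.snapshot(c);F.append(robot.get_obs()["wrist_force"])
print(np.round(F,2)[:,2])
print(plan([.499,.078,.340],1.893))
im=robot.snapshot("side");a=im[110:260,190:340];b=robot.snapshot("scene")[120:270,230:380]
cv2.imwrite("pics/c3.png",cv2.resize(cv2.hconcat([a,b]),(800,400))[:,:,::-1])
for c in("side","scene"):
  for n in("gauge_grip","gauge_foot"):print(c,n,[np.round(d["centre"],3).tolist() for d in robot.spot_point(n,c)])
E
```

```text
[-3.8  -3.21 -2.81 -3.93 -2.46 -2.57]
(array([0.499 , 0.0781, 0.347 ]), array([3.1409e+00, 1.0000e-04, 1.8929e+00]), 'trans', array([-0.003, -0.002,  0.176]), 'twist', array([ 0.007,  0.001, -0.001]))
side gauge_grip [[0.499, 0.082, 0.167], [0.28, 0.354, 0.107], [0.37, 0.303, 0.108]]
side gauge_foot [[0.281, 0.354, 0.005], [0.497, 0.075, 0.06], [0.708, -0.359, -0.003], [0.37, 0.302, 0.008]]
scene gauge_grip [[0.368, 0.3, 0.114], [0.601, 0.299, 0.106], [0.503, 0.078, 0.166]]
scene gauge_foot [[0.603, 0.298, 0.005], [0.282, 0.354, 0.008], [0.365, 0.302, 0.008], [0.5, 0.08, 0.061]]
```

View pics/c3.png

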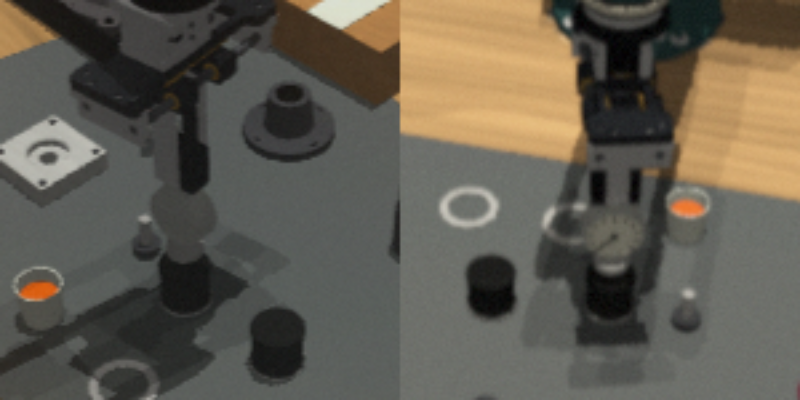

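The gauge is centred over the first mount at pixel (610,285) of the crop. Next is a stepwise descent.

play_rows(translation=[[0,0,0.125],[0,0,0.125],[0,0,0],[0,0,0],[0,0,0]], twist=[[0,0,0],[0,0,0],[0,0,0],[0,0,0],[0,0,0]], gripper=[-1,-1,-1,-1,-1])

```text
time: 8.4
tool_pos: [0.4989, 0.0781, 0.3367]
ee_rot: [-3.141, -0.0, 1.893]
wrist_force: [0.1, 0.5, -2.9]
width: 0.0237
finger_force: 30.0
```

play_rows(translation=[[0,0,0.05],[0,0,0],[0,0,0]], twist=[[0,0,0],[0,0,0],[0,0,0]], gripper=[-1,-1,-1])

```text
time: 8.7
tool_pos: [0.499, 0.0781, 0.3349]
ee_rot: [3.141, -0.0, 1.893]
wrist_force: [0.1, 0.1, -1.7]
width: 0.0236
finger_force: 30.0
```

play_rows(translation=[[0,0,0.05],[0,0,0],[0,0,0]], twist=[[0,0,0],[0,0,0],[0,0,0]], gripper=[-1,-1,-1])

```text
time: 9.0
tool_pos: [0.499, 0.0781, 0.3329]
ee_rot: [3.141, -0.0, 1.893]
wrist_force: [-0.2, 0.5, 0.1]
width: 0.0237
finger_force: 30.0
```

```bash
cat > f.py <<'E'
from h import *
F=[]
for c in("side","scene")*2:
  robot.snapshot(c);o=robot.get_obs();F.append([o["wrist_force"][2],o["tool_pos"][2]])
print(np.round(F,4).tolist(),np.mean(F,0))
E
python3 f.py
```

```text
[[-0.894, 0.3329], [-0.599, 0.3329], [0.3219, 0.3329], [-0.5683, 0.3328]] [-0.43488399  0.33287458]
```

play_rows(translation=[[0,0,0.025],[0,0,0],[0,0,0]], twist=[[0,0,0],[0,0,0],[0,0,0]], gripper=[-1,-1,-1])

```text
time: 9.5
tool_pos: [0.4991, 0.0781, 0.3318]
ee_rot: [3.141, -0.0, 1.893]
wrist_force: [-0.1, -0.4, 0.5]
width: 0.0237
finger_force: 30.0
```

```bash
python3 f.py
```

```text
[[0.6252, 0.3318], [0.288, 0.3318], [-0.4331, 0.3318], [0.1926, 0.3318]] [0.16817542 0.33178235]
```

play_rows(translation=[[0,0,0.0125],[0,0,0],[0,0,0]], twist=[[0,0,0],[0,0,0],[0,0,0]], gripper=[-1,-1,-1])

```text
time: 10.0
tool_pos: [0.499, 0.0781, 0.3314]
ee_rot: [3.141, 0.0, 1.893]
wrist_force: [-0.4, -0.6, 1.3]
width: 0.0237
finger_force: 30.0
```

```bash
python3 f.py
```

```text
[[2.095, 0.3314], [2.5729, 0.3314], [1.3987, 0.3314], [1.9782, 0.3314]] [2.01122613 0.33139934]
```

play_rows(translation=[[0,0,0.0125],[0,0,0],[0,0,0]], twist=[[0,0,0],[0,0,0],[0,0,0]], gripper=[-1,-1,-1])

```text
time: 10.5
tool_pos: [0.499, 0.0781, 0.3311]
ee_rot: [3.141, 0.0, 1.893]
wrist_force: [-1.1, 0.0, 3.8]
width: 0.0238
finger_force: 30.0
```

```bash
python3 f.py;python3 -c "
from h import *
b=robot.snapshot('scene');u,v=proj('scene',[.499,.078,.09]);u,v=int(u),int(v)
cv2.imwrite('pics/c4.png',cv2.resize(b[v-30:v+30,u-40:u+40],(800,600),interpolation=2)[:,:,::-1])"
```

```text
[[3.7875, 0.3311], [4.6429, 0.3311], [4.6588, 0.3311], [5.423, 0.331]] [4.62803961 0.33108467]
```

View pics/c4.png

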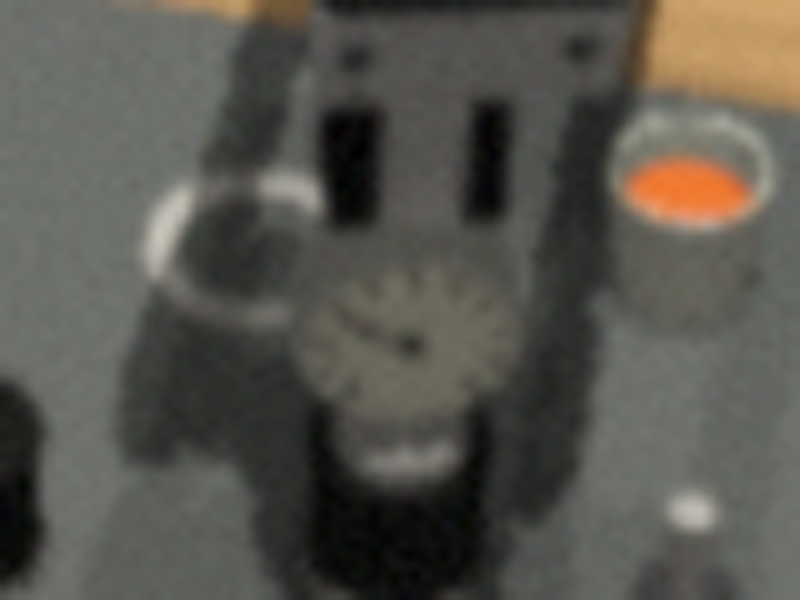

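The needle has moved about 75° from lower left, to (335,315) about the hub (410,345). That puts the pin back roughly 1.6 mm, and the force kink at about 3 N agrees, so this mount is the soft one. I'll hold a moment longer, then take the gauge back.

play_rows(translation=[[0,0,0.005],[0,0,0],[0,0,0],[0,0,0],[0,0,0],[0,0,0]], twist=[[0,0,0],[0,0,0],[0,0,0],[0,0,0],[0,0,0],[0,0,0]], gripper=[-1,-1,-1,-1,-1,-1])

```text
time: 11.35
tool_pos: [0.499, 0.0781, 0.331]
ee_rot: [3.141, 0.0, 1.893]
wrist_force: [-1.4, 0.3, 5.9]
width: 0.0238
finger_force: 30.0
```

play_rows(translation=[[0,0,-0.2],[0,0,-0.6],[0,0,-0.8],[0,0,-0.6]], twist=[[0,0,0],[0,0,0],[0,0,0],[0,0,0]], gripper=[-1,-1,-1,-1])

```text
time: 11.75
tool_pos: [0.499, 0.078, 0.4185]
ee_rot: [-3.14, -0.001, 1.893]
wrist_force: [0.3, 0.2, -3.1]
width: 0.0235
finger_force: 30.0
```

play_rows(translation=[[0.714,0.177,0],[0.714,0.177,0],[0.714,0.177,0],[0.714,0.177,0],[0.714,0.177,0],[0.714,0.177,0],[0.714,0.177,0],[0.714,0.177,0]], twist=[[0,0,0],[0,0,0],[0,0,0],[0,0,0],[0,0,0],[0,0,0],[0,0,0],[0,0,0]], gripper=[-1,-1,-1,-1,-1,-1,-1,-1])

```text
time: 12.55
tool_pos: [0.4802, 0.3139, 0.4165]
ee_rot: [-3.138, 0.001, 1.893]
wrist_force: [-0.4, -0.5, -3.2]
width: 0.0241
finger_force: 30.0
```

play_rows(translation=[[0,0,0.8],[0,0,0.8],[0,0,0.4],[0,0,0],[0,0,0],[0,0,0]], twist=[[0,0,0],[0,0,0],[0,0,0],[0,0,0],[0,0,0],[0,0,0]], gripper=[-1,-1,-1,-1,-1,-1])

```text
time: 13.15
tool_pos: [0.4808, 0.3128, 0.3398]
ee_rot: [3.139, -0.0, 1.893]
wrist_force: [-0.2, 0.1, -2.4]
width: 0.024
finger_force: 30.0
```

```bash
python3 f.py;python3 -c "
from h import *
print(plan([.4804,.3128,.3016],1.8928))"
```

```text
[[-2.1152, 0.3402], [-2.3159, 0.3402], [-2.3012, 0.3401], [-1.8046, 0.3399]] [-2.13422199  0.34011332]
(array([0.4806, 0.3128, 0.3399]), array([ 3.1392e+00, -5.0000e-04,  1.8926e+00]), 'trans', array([ 0.003, -0.008,  0.957]), 'twist', array([ 0.024, -0.005, -0.002]))
```

play_rows(translation=[[0,-0.008,0.3],[0,0,0.25],[0,0,0.15],[0,0,0.15],[0,0,0],[0,0,0]], twist=[[0,0,0],[0,0,0],[0,0,0],[0,0,0],[0,0,0],[0,0,0]], gripper=[-1,-1,-1,-1,-1,-1])

```text
time: 13.95
tool_pos: [0.4801, 0.3127, 0.3043]
ee_rot: [-3.141, -0.0, 1.893]
wrist_force: [1.1, 0.0, -2.6]
width: 0.0239
finger_force: 30.0
```

play_rows(translation=[[0,0,0.05],[0,0,0.03],[0,0,0],[0,0,0]], twist=[[0,0,0],[0,0,0],[0,0,0],[0,0,0]], gripper=[-1,-1,-1,-1])

```text
time: 14.35
tool_pos: [0.4802, 0.3127, 0.3016]
ee_rot: [3.141, -0.0, 1.893]
wrist_force: [0.1, 0.1, -1.8]
width: 0.0239
finger_force: 30.0
```

```bash
python3 f.py;python3 -c "
from h import *
print(plan([.4804,.3128,.3016],1.8928))"
```

```text
[[-2.1532, 0.3016], [-2.0472, 0.3016], [-2.0143, 0.3016], [-0.9856, 0.3016]] [-1.80010536  0.30163199]
(array([0.4802, 0.3127, 0.3016]), array([ 3.1408e+00, -2.0000e-04,  1.8928e+00]), 'trans', array([0.001, 0.005, 0.001]), 'twist', array([ 0.008, -0.002, -0.   ]))
```

play_rows(translation=[[0,0,0.02],[0,0,0],[0,0,0],[0,0,0],[0,0,0],[0,0,0],[0,0,0],[0,0,0]], twist=[[0,0,0],[0,0,0],[0,0,0],[0,0,0],[0,0,0],[0,0,0],[0,0,0],[0,0,0]], gripper=[-1,-1,0.2,0.2,0.2,0.2,0.2,0.2])

```text
time: 15.35
tool_pos: [0.4801, 0.3127, 0.3004]
ee_rot: [-3.142, -0.0, 1.893]
wrist_force: [0.8, 0.6, 0.7]
width: 0.0564
finger_force: 0.0
```

```bash
python3 f.py;python3 -c "
from h import *
print(plan([.4804,.3128,.42],1.8928))
for n in('gauge_foot','gauge_grip'):
  for c in('side','scene'): print([np.round(d['centre'],3).tolist() for d in robot.spot_point(n,c)])"
```

```text
[[0.6542, 0.3004], [0.8807, 0.3005], [-0.512, 0.3005], [-0.3893, 0.3005]] [0.15838553 0.30045713]
(array([0.4801, 0.3126, 0.3005]), array([ 3.1416e+00, -1.0000e-04,  1.8928e+00]), 'trans', array([ 1.000e-03,  8.000e-03, -2.988e+00]), 'twist', array([ 0.   , -0.001,  0.   ]))
[[0.368, 0.303, 0.007], [0.605, 0.292, 0.003], [0.48, 0.31, 0.015], [0.279, 0.356, 0.007], [0.483, 0.314, 0.007]]
[[0.602, 0.3, 0.003], [0.48, 0.312, 0.018], [0.282, 0.355, 0.007], [0.367, 0.302, 0.007]]
[[0.604, 0.298, 0.109], [0.364, 0.303, 0.108], [0.479, 0.317, 0.122], [0.375, 0.128, -0.0], [0.278, 0.353, 0.107]]
[[0.481, 0.314, 0.119], [0.601, 0.296, 0.107], [0.37, 0.3, 0.114], [0.28, 0.351, 0.108]]
```

play_rows(translation=[[0,0,-0.4],[0,0,-0.8],[0,0,-0.9],[0,0,-0.9],[0,0,0]], twist=[[0,0,0],[0,0,0],[0,0,0],[0,0,0],[0,0,0]], gripper=[0.2,0.2,0.2,0.2,0.2])

```text
time: 16.25
tool_pos: [0.4804, 0.3128, 0.4275]
ee_rot: [3.129, -0.002, 1.893]
wrist_force: [0.0, 0.7, -0.1]
width: 0.0566
finger_force: 0.0
```

play_rows(translation=[[-0.714,-0.176,0],[-0.714,-0.176,0],[-0.714,-0.176,0],[-0.714,-0.176,0],[-0.714,-0.176,0],[-0.714,-0.176,0],[-0.714,-0.176,0],[-0.714,-0.176,0]], twist=[[0,0,0],[0,0,0],[0,0,0],[0,0,0],[0,0,0],[0,0,0],[0,0,0],[0,0,0]], gripper=[0.8,0.8,0.8,0.8,0.8,0.8,0.8,0.8])

```text
time: 17.05
tool_pos: [0.4988, 0.0769, 0.4192]
ee_rot: [-3.14, -0.001, 1.893]
wrist_force: [-0.2, 0.3, -0.1]
width: 0.0842
finger_force: 0.0
```

```bash
python3 -c "
from h import *
print(plan([.499,.078,.207],1.8928))
print([onplane('side',p,.055).round(3).tolist() for p in[(313,333),(385,303),(424,348),(348,390)]])
im=robot.snapshot('side');cv2.imwrite('pics/c5.png',cv2.resize(im[100:250,120:320],(800,600))[:,:,::-1])
robot.snapshot('wrist')
print([np.round(d['centre'],3).tolist() for d in robot.spot_point('mount_1_center','wrist')])
"
```

```text
(array([0.4988, 0.0769, 0.4192]), array([-3.1402e+00, -5.0000e-04,  1.8929e+00]), 'trans', array([0.022, 0.021, 5.305]), 'twist', array([-0.014, -0.005,  0.001]))
[[0.398, -0.283, 0.055], [0.559, -0.305, 0.055], [0.551, -0.422, 0.055], [0.381, -0.41, 0.055]]
[[0.584, -0.168, 0.023]]
```

View pics/c5.png

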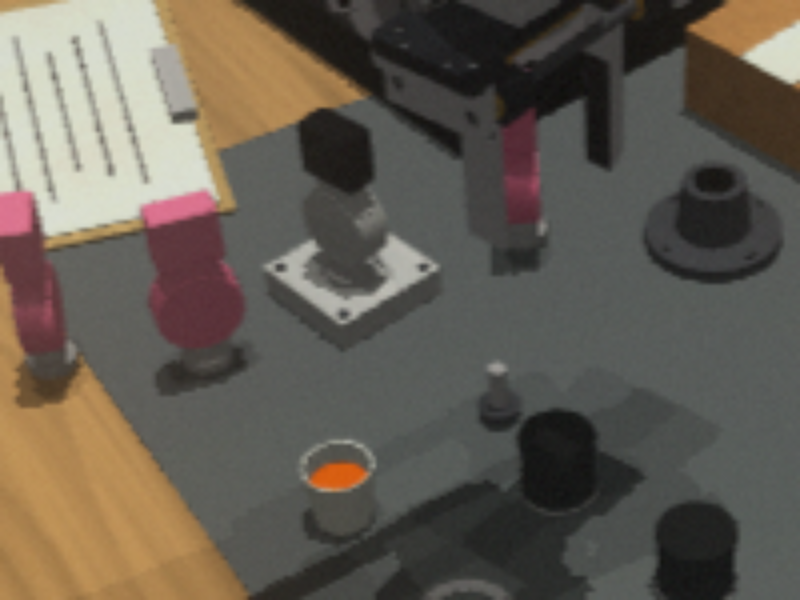

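The gauge stands upright in its rest, at (340,240). Next is grasping the soft mount.

play_rows(translation=[[0.022,0.021,0.9],[0,0,0.9],[0,0,0.9],[0,0,0.9],[0,0,0.8],[0,0,0.5],[0,0,0.4],[0,0,0]], twist=[[0,0,0],[0,0,0],[0,0,0],[0,0,0],[0,0,0],[0,0,0],[0,0,0],[0,0,0]], gripper=[0.8,0.8,0.8,0.8,0.8,0.8,0.8,0.8])

```text
time: 18.0
tool_pos: [0.4979, 0.0802, 0.2051]
ee_rot: [-3.135, -0.003, 1.894]
wrist_force: [-0.1, 0.3, 0.1]
width: 0.085
finger_force: 0.0
```

play_rows(translation=[[0,0,0],[0,0,0],[0,0,0],[0,0,0],[0,0,0],[0,0,0]], twist=[[0,0,0],[0,0,0],[0,0,0],[0,0,0],[0,0,0],[0,0,0]], gripper=[-1,-1,-1,-1,-1,-1])

```text
time: 18.6
tool_pos: [0.4993, 0.079, 0.2091]
ee_rot: [-3.141, 0.0, 1.893]
wrist_force: [-2.9, -0.2, 3.9]
width: 0.0473
finger_force: 30.0
```

play_rows(translation=[[0,0,-0.4],[0,0,-0.8],[0,0,-0.9],[0,0,-0.9],[0,0,-0.5],[0,0,0]], twist=[[0,0,0],[0,0,0],[0,0,0],[0,0,0],[0,0,0],[0,0,0]], gripper=[-1,-1,-1,-1,-1,-1])

```text
time: 19.2
tool_pos: [0.5003, 0.0792, 0.3521]
ee_rot: [3.134, 0.002, 1.893]
wrist_force: [0.6, -0.0, -1.6]
width: 0.0474
finger_force: 30.0
```

```bash
python3 -c "
from h import *
print(plan([.474,-.35,.35],1.8928))"
```

```text
(array([0.5003, 0.0792, 0.3521]), array([3.1337e+00, 1.9000e-03, 1.8927e+00]), 'trans', array([-9.971, -4.019,  0.039]), 'twist', array([ 0.079,  0.019, -0.001]))
```

play_rows(translation=[[-0.831,-0.335,0],[-0.831,-0.335,0],[-0.831,-0.335,0],[-0.831,-0.335,0],[-0.831,-0.335,0],[-0.831,-0.335,0],[-0.831,-0.335,0],[-0.831,-0.335,0]], twist=[[0,0,0],[0,0,0],[0,0,0],[0,0,0],[0,0,0],[0,0,0],[0,0,0],[0,0,0]], gripper=[-1,-1,-1,-1,-1,-1,-1,-1])

```text
time: 20.0
tool_pos: [0.4813, -0.2083, 0.3457]
ee_rot: [-3.139, -0.003, 1.893]
wrist_force: [0.4, -0.4, -1.2]
width: 0.0476
finger_force: 30.0
```

play_rows(translation=[[-0.831,-0.335,0],[-0.831,-0.335,0],[-0.831,-0.335,0],[-0.831,-0.335,0],[0,0,0],[0,0,0]], twist=[[0,0,0],[0,0,0],[0,0,0],[0,0,0],[0,0,0],[0,0,0]], gripper=[-1,-1,-1,-1,-1,-1])

```text
time: 20.6
tool_pos: [0.4728, -0.3505, 0.3456]
ee_rot: [-3.14, -0.004, 1.891]
wrist_force: [-0.1, 0.3, -1.6]
width: 0.0472
finger_force: 30.0
```

```bash
python3 -c "
from h import *
print(plan([.474,-.35,.225],1.8928))
im=robot.snapshot('side')
cv2.imwrite('pics/c6.png',cv2.resize(im[190:420,220:520],(780,598))[:,:,::-1])"
```

```text
(array([ 0.4728, -0.3505,  0.3456]), array([-3.14  , -0.0045,  1.8912]), 'trans', array([-0.01 ,  0.038,  3.015]), 'twist', array([-0.016, -0.045, -0.016]))
```

View pics/c6.png

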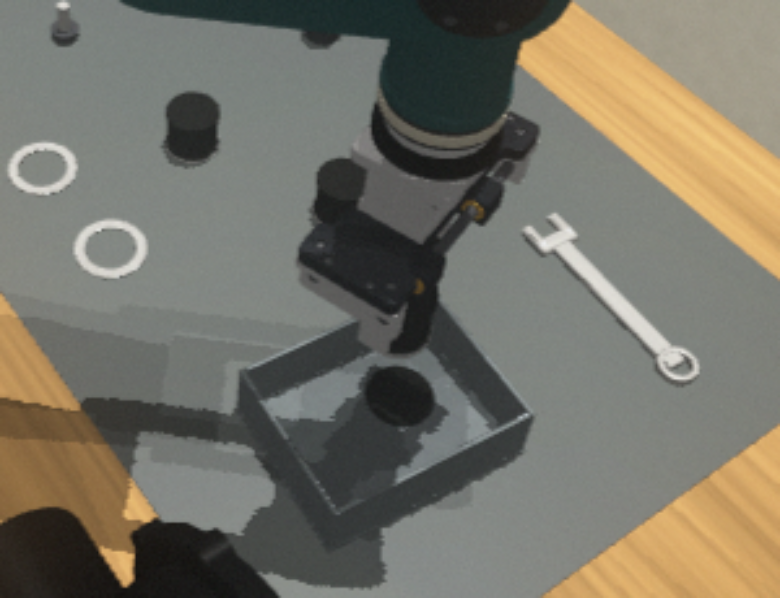

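The gripper holds the mount above the bin centre, and the old seal lies on the bin floor at (400,395).

play_rows(translation=[[0,0.038,0.7],[0,0,0.7],[0,0,0.7],[0,0,0.5],[0,0,0.3],[0,0,0.2],[0,0,0],[0,0,0]], twist=[[0,0,0],[0,0,0],[0,0,0],[0,0,0],[0,0,0],[0,0,0],[0,0,0],[0,0,0]], gripper=[-1,-1,-1,-1,-1,-1,-1,-1])

```text
time: 21.45
tool_pos: [0.4751, -0.3496, 0.2255]
ee_rot: [3.141, 0.002, 1.893]
wrist_force: [0.8, 0.2, -1.3]
width: 0.0475
finger_force: 30.0
```

```bash
python3 f.py
```

```text
[[-2.017, 0.2259], [-1.4192, 0.226], [-2.507, 0.2259], [-1.6009, 0.2257]] [-1.88603083  0.22588917]
```

play_rows(translation=[[0,0,0.1],[0,0,0.08],[0,0,0.04],[0,0,0],[0,0,0]], twist=[[0,0,0],[0,0,0],[0,0,0],[0,0,0],[0,0,0]], gripper=[-1,-1,-1,-1,-1])

```text
time: 22.15
tool_pos: [0.4746, -0.3496, 0.2155]
ee_rot: [-3.142, -0.0, 1.893]
wrist_force: [-0.7, -0.7, -1.6]
width: 0.0475
finger_force: 30.0
```

play_rows(translation=[[0,0,0],[0,0,0],[0,0,0],[0,0,0],[0,0,0],[0,0,0]], twist=[[0,0,0],[0,0,0],[0,0,0],[0,0,0],[0,0,0],[0,0,0]], gripper=[0.35,0.35,0.35,0.35,0.35,0.35])

```text
time: 22.75
tool_pos: [0.4747, -0.3496, 0.2157]
ee_rot: [3.141, 0.0, 1.893]
wrist_force: [-0.5, 0.1, -0.3]
width: 0.0635
finger_force: 0.0
```

play_rows(translation=[[0,0,-0.3],[0,0,-0.7],[0,0,-0.9],[0,0,-0.9],[0,0,-0.9],[0,0,-0.5],[0,0,0]], twist=[[0,0,0],[0,0,0],[0,0,0],[0,0,0],[0,0,0],[0,0,0],[0,0,0]], gripper=[0.35,0.35,0.35,0.35,0.35,0.35,0.35])

```text
time: 23.45
tool_pos: [0.4749, -0.3498, 0.3894]
ee_rot: [3.137, 0.008, 1.893]
wrist_force: [-0.4, 0.6, -0.5]
width: 0.0634
finger_force: 0.0
```

```bash
python3 -c "
from h import *
im=robot.snapshot('side');robot.snapshot('wrist');robot.snapshot('scene')
cv2.imwrite('pics/c7.png',cv2.resize(im[100:420,100:520],(780,594))[:,:,::-1])
for c in('side','wrist','scene'):print([np.round(d['centre'],3).tolist() for d in robot.spot_point('mount_1_center',c)],[np.round(d['centre'],3).tolist() for d in robot.spot_point('gauge_foot',c)])"
```

```text
[[0.586, -0.167, 0.027]] [[0.366, 0.305, 0.008], [0.279, 0.356, 0.006], [0.481, 0.308, 0.017], [0.603, 0.294, 0.004]]
[[0.582, -0.167, 0.02]] []
[[0.589, -0.169, 0.02]] [[0.603, 0.301, 0.006], [0.481, 0.314, 0.015], [0.365, 0.302, 0.009], [0.396, 0.019, 0.001], [0.283, 0.355, 0.007]]
```

View pics/c7.png

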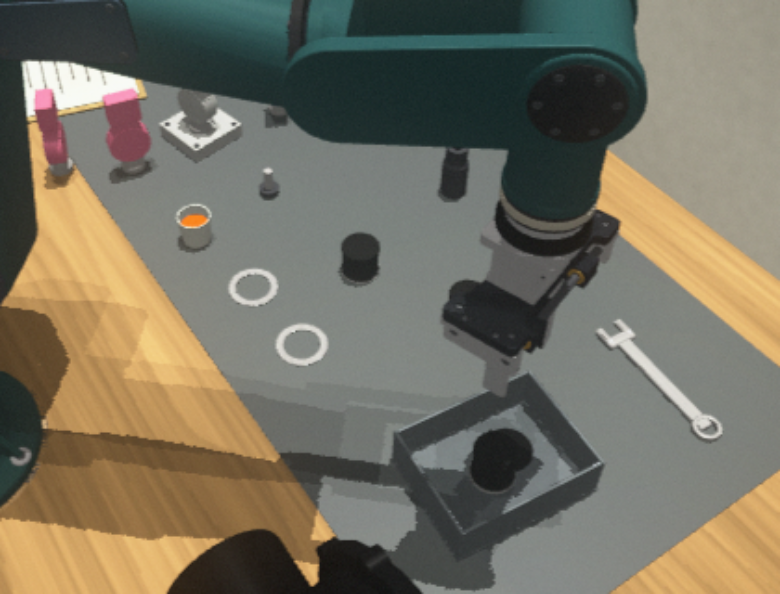

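The mount is in the bin at (500,460), below the rim. The gauge is in its rest and the good mounts haven't moved.

```bash
python3 -c "
from bench import robot
print(robot.close_job())"
```

```text
the job is handed in; nothing more can be done
None
```

The first mount I pressed, the one nearest the rest, was soft (pin back about 1.6 mm at 7–9 N), so I left the other two untested; it is now in the scrap bin, the gauge is back in its rest, and the job is handed in (no verdict was returned).

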